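# Find a core tube's balance point and weigh it on a forked rest

### The arm

A 6-joint arm with a two-finger parallel gripper is mounted at the origin on a cart in front of the work surface, level with it; the furniture and walls round the work are solid. World frame = base frame: x ahead of the robot, y to its left, z up, the work surface at z = 0. Lengths are in m, angles in rad, forces in N, time in s.
With the tool pointing down it reaches from about 0.35 to 0.775 m from the base axis. Payload 7.3 kg.
Tool frame: the origin (TCP) lies at the very end of the fingers, on their centre line; the grasp point (between the pads) lies 19 mm behind it (manip.grasp_offset is the distance from the TCP to the grasp point, in m); z points along the fingers, y is the line along which they close (so a half turn about z gives the same grasp; the last joint's range is limited). The gripper opens to 92 mm and grips with 3 to 60 N. Pads are 19 mm wide; open, the fingers measure 130 mm over their backs; the gripper's body (75 mm by 190 mm) begins 47 mm behind the grasp point.
Start: joints at [-1.449, 0.342, 1.524, -0, 1.275, -0.146], TCP at [0.139, -0.506, 0.227] pointing down, gripper open.
Joint ranges: [-2.53, 2.53], [-0.77, 2.02], [0.04, 2.7], [-1, 4.14], [0.28, 2.66], [-3.11, 3.11]. Speed limits (rad/s): [2.57, 2.57, 3.14, 3.14, 3.14, 3.14].

### API

Orientations are given as a unit quaternion [w, x, y, z].
In Python, from station import manip gives the robot as it stands.
- The arm moves only by the tool step_arm, never from a script. Its arguments are lists of equal length, an entry for each row: "translation": the shift along the tool's x, y, z in m, a list of three; "rotation": the turn, a rotation vector about the tool's x, y, z in rad, a list of three; "jaw": the opening, from 0 (shut) to 1 (fully open). A call has 1 to 20 rows; each row shifts and turns the commanded pose from where the row before left it, along the tool's axes as they then stand; what a row does not reach is not made up. A row lasts 1/10 s, in which the tool goes at most 50 mm and 8.59 degrees, less where a joint would pass 70% of its speed; a pose out of reach is approached as far as the arm can. A call with a gripper value outside its range is refused whole. The fingers move at their own pace and stop on an object; "grip_force" is the grip in N (left out, the last holds). Time passes only in rows, so rows that do not move let the fingers close. It gives the time, the measured TCP pose, the force, the opening and the grip force at its end, in the units of the state.
- manip.get_state(): the state, without advancing time (a new reading comes with each control period).
- manip.grab_frame(name): name is "side" or "top"; returns the picture (480x640x3 uint8, blue, green, red); there is no depth.
- manip.camera_params(name): a dict with "K" (3x3 intrinsics, pixels), "dist_coeffs" ([k1, k2, p1, p2, k3] as OpenCV has them; the pictures are not rectified), "rvec" (rotation vector, rad) and "tvec" (3), from world to camera coordinates, as OpenCV has them. Camera axes: x right, y down, z forward; pixel columns grow to the right and rows downward; lengths in m; the calibration is good to about 2 mm. A picture is of the moment at which its call begins. camera_params takes no time and is no camera call.
- manip.close_job(): hands the job in; it is judged then, once.
Trained networks look in the newest picture that a camera, given by its name, has taken for a name from the list of things; names that differ only in an ending like _2 or _b are one class to them, and where a whole thing is asked for, a point or a joint stands for the part that bears it (a point fixed in the world has none). Each returns a list of dicts, best first, with "p" (0 to 1); they miss things now and then, are a little off and sometimes report something else, mostly with a low value. They report only what shows in the picture. A call takes as long as a camera call.
- manip.find_in(camera, target): "extent" ([centre column, centre row, width, height] in pixels, round what is visible of it).
- manip.cut_out(camera, target): "region" (480x640 bool, what is visible of it) and "extent" ([centre column, centre row, width, height] in pixels, round what is visible of it).
The state is a dict: "clock": time; "joint_pos": joint angles; "dq": joint speeds; "joint_efforts": joint torques, N m; "ee_pos": TCP position; "eef_rot": TCP orientation; "wrist_force": force on the tool from outside, world axes, zero at the start; "torque": the same for the moment, N m; "width": finger opening in m; "finger_force": force on a finger pad.
Only numpy, scipy, OpenCV 4.12 (cv2) and the standard library are available. Lean on these libraries where they do the work, as an engineer would, in place of code of your own. Each camera call takes 0.05 s, during which the arm holds its last target. There are 200 camera calls.

### The job

Weigh the capped core tube on the small bench balance. The rock core is packed out of sight somewhere inside, so find by small trial lifts from its stand where the tube balances; then lift it clear and carry it level, and lay it gently across the forked rest on the balance pan with that point over the rest, so that it stays there level by itself, borne by the rest alone. Never let the tube tip steeply (the core would slide), do not press on the balance, and leave the jars, tins and brass weights round about where they are.

Things in the scene. Friction and masses are not known exactly. Their poses are not given: they have to be found in the camera images.
- core_tube: Closed aluminium tube, 41 mm in diameter, 236 mm long over its grey end caps (45 mm in diameter, 17 mm each), paper label round the middle. Origin: on the axis, midway between the ends; x axis along the tube. 0.5 to 0.7 kg; a heavy core is fixed somewhere inside: the balance point is on the axis, up to 58 mm either side of the origin. It lies loose in the tube stand at the start.
- tube_stand: Fixed stand: aluminium base bar 215 x 46 mm (top 14 mm above the worktop) with two Y-shaped steel rod rests, 90 mm either side of its middle, 8 mm thick, in which the tube lies. Origin: on the worktop under the middle; x axis along the bar and the tube; the tube's axis lies 75 mm above the worktop.
- balance: Fixed low bench balance, white housing 172 x 112 mm, 38 mm high, its display at the -x side of its own frame. Origin: on the worktop under the middle of the pan.
- balance_pan: Round steel pan, 85 mm in diameter; sinks up to 6 mm, 3 N per mm; more than 20 N overloads it. Origin: centre of its top, 47 mm above the worktop. On its middle stands the tube rest: two Y-shaped rod forks 15 mm apart, 36 mm wide; the tube is laid along the pan's y axis. The forks are narrower than the tube: fingers can straddle them. Under the laid tube are 35 mm down to the pan.
- tube_rest (a point): Point midway between the two forks, where the axis of the laid tube comes to lie with the pan unloaded (56 mm above the pan's top); the loaded pan sinks about 2 mm. The tube stays only if its balance point is within about 7 mm of this point along the tube.
- sample_jar: Bystander: sample jar with a screw cap, 64 mm in diameter, 85 mm high. Origin: centre of its underside.
- moisture_tin: Bystander: round white tin with lid, 68 mm in diameter, 38 mm high. Origin: centre of its underside.
- check_weight: Bystander: brass weight with a knob, 30 mm in diameter, 42 mm high. Origin: centre of its underside.

How it is judged:
On the way, in this order (a step that is already met when the one before it is completed fails the run):
1. The tube has been lifted clear of both rests of the stand (at least 15 mm up) and hangs level within 4 degrees (height (world z) of core_tube above 0.09 m and angle between core_tube's own x axis and vertical between 1.501 and 1.641 rad and contact force between core_tube and tube_stand below 0.1 N), for 0.3 s.
2. The tube lies on the forked rest of the balance pan (contact force between core_tube and balance_pan above 2 N and x of core_tube in the frame of tube_rest between -0.008 and 0.008 m and z of core_tube in the frame of tube_rest below 0.008 m), for 0.2 s.
At the end, for the whole second after the job is handed in: The tube rests at peace on the balance's forked rest alone, its axis within 8 mm of the rest's middle sideways and in height and along it within 7 degrees, level within 3.4 degrees, its whole weight (over 4 N) on the pan (contact force between core_tube and balance_pan above 4 N and contact force between core_tube and tube_stand below 0.1 N and angle between core_tube's own x axis and vertical between 1.511 and 1.631 rad and angle between the x axis of core_tube and the y axis of balance_pan, either way round below 0.12 rad and x of core_tube in the frame of tube_rest between -0.008 and 0.008 m and z of core_tube in the frame of tube_rest between -0.008 and 0.008 m and linear speed of core_tube below 0.02 m/s and angular speed of core_tube below 0.1 rad/s); the robot touches nothing.
It fails at once if The tube tips more than 11 degrees from level (angle between core_tube's own x axis and vertical below 1.371 rad or angle between core_tube's own x axis and vertical above 1.771 rad).
It fails at once if The balance is overloaded: more than 20 N on its pan (contact force between anything else and balance_pan above 20 N).
It fails at once if A bystander (jar, tin or brass weight) is moved by more than 15 mm (distance of any of sample_jar, moisture_tin, check_weight from where it was at the start of the episode above 0.015 m).
It also fails if it takes over 58 s, if anything falls off the work surface, if the arm or the gripper's body presses on something with over 40 N, if the wrist force passes 120 N, or if a joint passes its speed limit or range.

## Working session

There is one attempt and no reset: what is moved stays moved. The work goes in short steps, Python scripts to look and compute and a tool call to move; the robot and the scene stay as the last step left them, time stands still between calls to the robot, and variables do not carry over. Pictures are saved under pics/ and viewed, at most 12 in all, crops included, and the job is handed in when it is done.

Besides the shell and the picture viewer there is one more tool, called by a JSON object that holds its "api" and its "payload". step_arm: Moves the arm, as the interface text tells. Its arguments: {"type":"object","properties":{"translation":{"type":"array"},"rotation":{"type":"array"},"jaw":{"type":"array"},"grip_force":{"type":"number"}},"required":["translation","rotation","jaw"]}

```bash
mkdir -p pics; ls
python3 - <<'E'
from station import manip
import cv2
for n in("side","top"):
    cv2.imwrite(f"pics/{n}0.png",manip.grab_frame(n))
    for t in("core_tube","tube_stand","balance","balance_pan","sample_jar","moisture_tin","check_weight"):
        for d in manip.find_in(n,t)[:3]: print(n,t,round(d["p"],2),[round(float(v)) for v in d["extent"]])
print(manip.get_state())
E
```

```text
pics
side core_tube 0.79 [263, 216, 103, 66]
side core_tube 0.61 [319, 287, 41, 33]
side tube_stand 0.72 [264, 236, 86, 61]
side tube_stand 0.61 [318, 287, 45, 38]
side tube_stand 0.4 [370, 249, 29, 34]
side balance 0.65 [316, 298, 103, 87]
side balance_pan 0.58 [320, 288, 44, 41]
side moisture_tin 0.64 [372, 248, 37, 34]
side moisture_tin 0.19 [320, 290, 44, 40]
side check_weight 0.76 [372, 350, 20, 20]
side check_weight 0.64 [370, 247, 30, 34]
top core_tube 0.79 [269, 271, 36, 103]
top core_tube 0.61 [272, 269, 36, 89]
top tube_stand 0.67 [270, 268, 38, 95]
top balance 0.78 [360, 272, 83, 69]
top balance_pan 0.68 [364, 270, 40, 37]
top sample_jar 0.85 [208, 301, 32, 29]
top moisture_tin 0.67 [338, 202, 25, 28]
top check_weight 0.58 [426, 263, 21, 13]
{'clock': 0.8, 'joint_pos': array([-1.44897648e+00,  3.41959902e-01,  1.52410425e+00, -3.68051896e-05,
        1.27541557e+00, -1.46007464e-01]), 'dq': array([ 0.00022562,  0.00035526,  0.00237542, -0.00021296,  0.0002317 ,
        0.00101723]), 'joint_efforts': array([-9.94803013e-04, -4.31088245e+01, -2.44468778e+01,  7.16748764e-02,
        4.85207245e-02,  3.64337723e-06]), 'ee_pos': array([ 0.13894237, -0.50629123,  0.22675985]), 'eef_rot': array([ 5.62522877e-05,  9.91046241e-01,  1.33519081e-01, -1.82875312e-05]), 'wrist_force': array([-0.20230761, -0.07962192,  0.23123654]), 'torque': array([-0.01964228, -0.02065576, -0.07084461]), 'finger_force': 0.0, 'width': 0.0917862895826997}
```

View pics/top0.png

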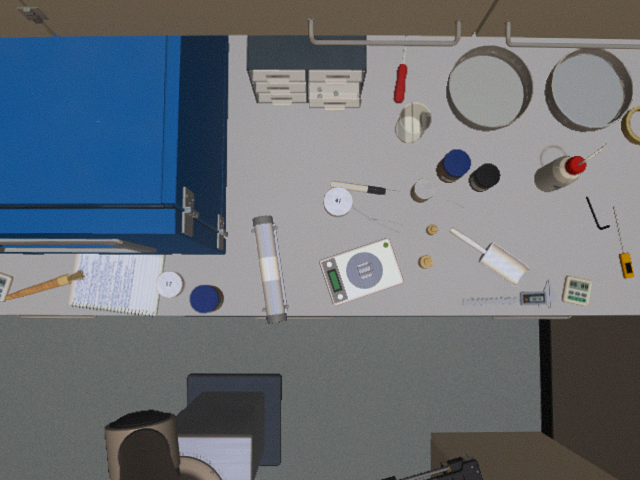

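View pics/side0.png

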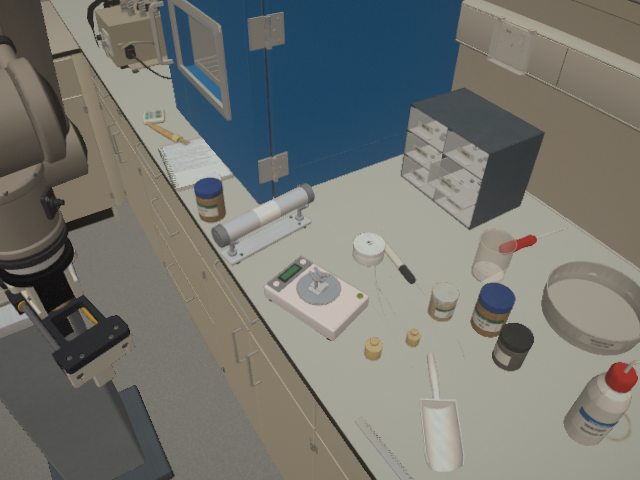

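The top view shows the tube running from about (263,218) to (276,322), the balance pan at (364,270), the jar at (206,298) and a tin at (338,202). The side view agrees: tube about (218,233) to (307,193), forks at (320,285).

```bash
cat > h.py <<'E'
from station import manip
import cv2, numpy as np
def cam(n):
    c=manip.camera_params(n); R=cv2.Rodrigues(np.array(c["rvec"],float))[0]
    return np.array(c["K"],float),np.array(c["dist_coeffs"],float),R,np.array(c["tvec"],float).reshape(3)
def back(n,px,z):
    K,d,R,t=cam(n); p=cv2.undistortPoints(np.array(px,float).reshape(-1,1,2),K,d).reshape(-1,2)
    r=np.c_[p,np.ones(len(p))]@R; o=-R.T@t
    return o+r*((z-o[2])/r[:,2])[:,None]
def proj(n,P):
    K,d,R,t=cam(n); return cv2.projectPoints(np.array(P,float),cv2.Rodrigues(R)[0],t,K,d)[0].reshape(-1,2)
def mask(n,t): 
    r=manip.cut_out(n,t); return r[0]["region"].astype(np.uint8),r[0]["p"]
def rect(m): 
    c=max(cv2.findContours(m,cv2.RETR_EXTERNAL,cv2.CHAIN_APPROX_NONE)[0],key=cv2.contourArea); return cv2.minAreaRect(c)
E
python3 - <<'E'
from h import *
np.set_printoptions(precision=4,suppress=True)
fr={n:manip.grab_frame(n) for n in("top","side")}
for t,z in(("core_tube",.075),("tube_stand",.014),("balance",.038),("balance_pan",.047)):
    m,p=mask("top",t); r=rect(m); b=cv2.boxPoints(r)
    P=back("top",b,z); e=[np.linalg.norm(P[i]-P[i-1]) for i in range(4)]
    print(t,round(p,2),r,"\n",P[:,:2].tolist(),"c",P.mean(0),"edges",np.round(e,4))
    for i in (0,1): v=P[i+1]-P[i]; print("ang",np.degrees(np.arctan2(v[1],v[0])))
for t in("core_tube","balance_pan"):
    m,p=mask("side",t); r=rect(m); b=cv2.boxPoints(r); print("side",t,p,r, back("side",[r[0]],.075 if t[0]=="c" else .047))
for t,z in(("sample_jar",.085),("moisture_tin",.038),("check_weight",.042)):
    for d in manip.find_in("top",t)[:3]: print(t,round(d["p"],2),back("top",[d["extent"][:2]],z))
print("cam top pos",-cam("top")[2].T@cam("top")[3],"side",-cam("side")[2].T@cam("side")[3])
a=cv2.resize(fr["top"][200:330,190:440],None,fx=3.2,fy=3.2,interpolation=cv2.INTER_CUBIC)
cv2.imwrite("pics/topc.png",a)
E
```

```text
core_tube 0.56 ((268.8243103027344, 268.6533508300781), (106.70482635498047, 20.608043670654297), 82.56858825683594) 
 [[0.6570827829381466, -0.1680453497406326], [0.6631615285329223, -0.2140745901081405], [0.42631136351017396, -0.2462584565787576], [0.42039974021863924, -0.2009152185055294]] c [ 0.5417 -0.2073  0.075 ] edges [0.239  0.0464 0.239  0.0457]
ang -82.47689898540044
ang -172.26188199481732
tube_stand 0.54 ((276.4999694824219, 248.5), (45.516448974609375, 2.4695096015930176), 83.04703521728516) 
 [[0.6441209846068845, -0.2104913960639577], [0.6448356330864562, -0.21628224159468162], [0.5380537548033347, -0.22989436866931978], [0.5373485066716787, -0.22414208747064118]] c [ 0.5911 -0.2202  0.014 ] edges [0.1076 0.0058 0.1076 0.0058]
ang -82.96469761396553
ang -172.73534447006978
balance 0.65 ((361.00006103515625, 271.5), (48.38284683227539, 74.94596862792969), 71.56504821777344) 
 [[0.5615132875731403, -0.31732804897421835], [0.6166129361059205, -0.48227169715484575], [0.51031390142338, -0.5165157541507674], [0.45609366183932737, -0.3524127511287082]] c [ 0.5361 -0.4171  0.
[... 263 characters left out ...]
67251564844057, -0.48039533587813865], [0.48196202673441174, -0.42496139738747174]] c [ 0.5391 -0.4231  0.047 ] edges [0.0838 0.0782 0.0841 0.0779]
ang -45.09942532300859
ang -135.24122295335135
side core_tube 0.61 ((262.9000244140625, 213.8000030517578), (21.913463592529297, 110.01453399658203), 63.43495178222656) [[ 0.5342 -0.2063  0.075 ]]
side balance_pan 0.83 ((318.4000244140625, 287.70001220703125), (42.48529052734375, 34.882659912109375), 26.56505012512207) [[ 0.5366 -0.4217  0.047 ]]
sample_jar 0.71 [[ 0.4723 -0.0709  0.085 ]]
moisture_tin 0.57 [[ 0.6959 -0.3616  0.038 ]]
check_weight 0.6 [[ 0.5551 -0.5592  0.042 ]]
cam top pos [ 0.4902 -0.3068  1.2855] side [ 0.1884 -0.9618  0.7498]
```

View pics/topc.png

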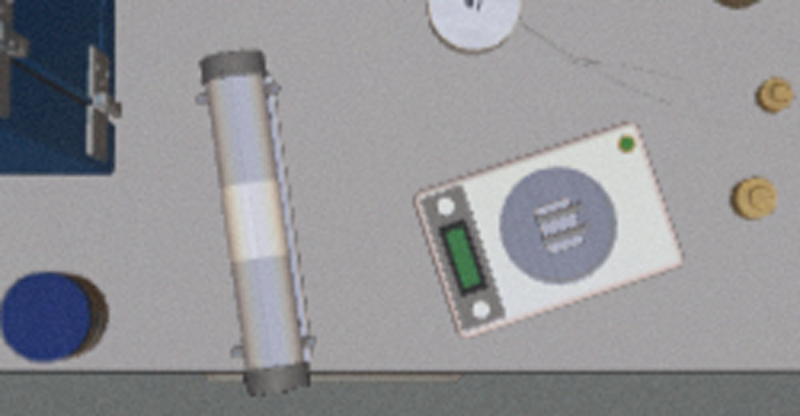

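The crop shows the display on the balance's left side, the pan at (557,225) and the fork bars across it. The tube caps are at (232,65) and (277,378), and the fit gives a 239 x 46 mm tube at yaw 7.8°. Before moving I'll check the blue cabinet's clearance.

```bash
cat >> h.py <<'E'
from scipy.spatial.transform import Rotation as Ro
def rot(s=None):
    s=s or manip.get_state(); w,x,y,z=s["eef_rot"]; return Ro.from_quat([x,y,z,w])
def goto(p,yaw):
    "tool-frame shift (before turning) and rotvec to TCP p, tool x at yaw, pointing down"
    s=manip.get_state(); R=rot(s); T=Ro.from_euler("z",yaw,degrees=True)*Ro.from_euler("x",180,degrees=True)
    print("clock",s["clock"],"pos",s["ee_pos"].round(4),"shift",R.inv().apply(np.array(p)-s["ee_pos"]).round(4),"rotvec",(R.inv()*T).as_rotvec().round(4))
E
python3 - <<'E'
from h import *
print(back("top",[[227,250],[227,40]],.5),back("top",[[227,250]],0.0),back("side",[[272,207]],0))
goto([.5417,-.2073,.227],7.8)
E
```

```text
[[ 0.55017342 -0.18126695  0.5       ]
 [ 0.86884981 -0.17608146  0.5       ]] [[ 0.58836343 -0.10134011  0.        ]] [[ 0.60271596 -0.11096916  0.        ]]
clock 1.35 pos [ 0.1389 -0.5063  0.2267] shift [ 4.675e-01 -1.818e-01 -3.000e-04] rotvec [1.000e-04 0.000e+00 1.317e-01]
```

{"api": "step_arm", "payload": {"translation": [[0.026, -0.0101, 0], [0.026, -0.0101, 0], [0.026, -0.0101, 0], [0.026, -0.0101, 0], [0.026, -0.0101, 0], [0.026, -0.0101, 0], [0.026, -0.0101, 0], [0.026, -0.0101, 0], [0.026, -0.0101, 0], [0.026, -0.0101, 0], [0.026, -0.0101, 0], [0.026, -0.0101, 0], [0.026, -0.0101, 0], [0.026, -0.0101, 0], [0.026, -0.0101, 0], [0.026, -0.0101, 0], [0.026, -0.0101, 0], [0.026, -0.0101, 0], [0, 0, 0], [0, 0, 0]], "rotation": [[0, 0, 0], [0, 0, 0], [0, 0, 0], [0, 0, 0], [0, 0, 0], [0, 0, 0], [0, 0, 0], [0, 0, 0], [0, 0, 0], [0, 0, 0], [0, 0, 0], [0, 0, 0], [0, 0, 0], [0, 0, 0], [0, 0, 0], [0, 0, 0], [0, 0, 0], [0, 0, 0], [0, 0, 0.066], [0, 0, 0.066]], "jaw": [1, 1, 1, 1, 1, 1, 1, 1, 1, 1, 1, 1, 1, 1, 1, 1, 1, 1, 1, 1], "grip_force": 10}}

```text
clock: 3.35
ee_pos: [0.5428, -0.2063, 0.2264]
eef_rot: [-0.0, 0.998, 0.067, -0.0]
wrist_force: [-0.3, -0.1, -0.5]
width: 0.0917
finger_force: 0.0
```

Run:
```python
from h import *
goto([.5417,-.2073,.056],7.8)
f=manip.grab_frame("side"); cv2.imwrite("pics/s1.png",f)
s=manip.get_state(); print(s["joint_pos"].round(3),s["wrist_force"].round(2),s["torque"].round(3))
```

```text
clock 3.35 pos [ 0.5428 -0.2063  0.2264] shift [-0.0011  0.0009  0.1704] rotvec [-0.0001  0.0003 -0.0012]
[-0.496  0.445  1.366 -0.     1.331  0.944] [-0.52  0.46 -0.39] [ 0.024  0.029 -0.036]
```

View pics/s1.png

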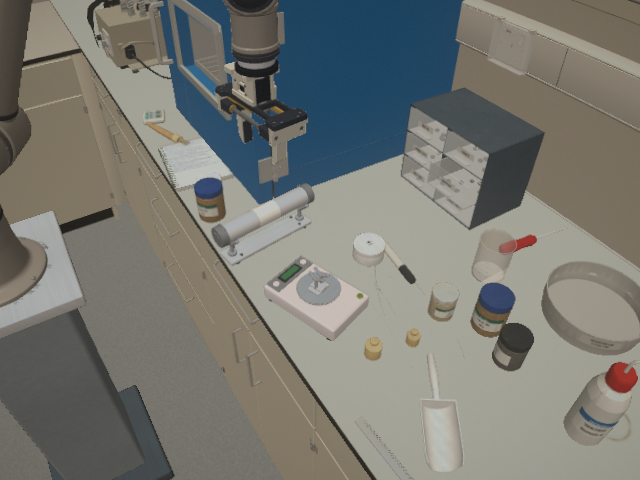

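The gripper hangs over the middle of the tube (about (262,125), tube label at (268,212)), clear of the cabinet.

{"api": "step_arm", "payload": {"translation": [[-0.001, 0.001, 0.02], [0, 0, 0.022], [0, 0, 0.022], [0, 0, 0.022], [0, 0, 0.022], [0, 0, 0.022], [0, 0, 0.02], [0, 0, 0.014], [0, 0, 0.006], [0, 0, 0], [0, 0, 0], [0, 0, 0], [0, 0, 0], [0, 0, 0], [0, 0, 0]], "rotation": [[0, 0, 0], [0, 0, 0], [0, 0, 0], [0, 0, 0], [0, 0, 0], [0, 0, 0], [0, 0, 0], [0, 0, 0], [0, 0, 0], [0, 0, 0], [0, 0, 0], [0, 0, 0], [0, 0, 0], [0, 0, 0], [0, 0, 0]], "jaw": [1, 1, 1, 1, 1, 1, 1, 1, 1, 0.4, 0.4, 0.4, 0.3, 0.3, 0.3], "grip_force": 20}}

```text
clock: 4.9
ee_pos: [0.5414, -0.2083, 0.057]
eef_rot: [0.0, 0.998, 0.068, 0.0]
wrist_force: [-0.6, 0.6, 0.3]
width: 0.0485
finger_force: 0.0
```

Run:
```python
from h import *
goto([.5417,-.2073,.056],7.8)
s=manip.get_state(); print(s["wrist_force"].round(2),s["torque"].round(3),s["width"],s["finger_force"])
```

```text
clock 4.9 pos [ 0.5414 -0.2083  0.057 ] shift [ 0.0004 -0.001   0.001 ] rotvec [ 0.0004 -0.0004 -0.0003]
[-0.61  0.57  0.31] [0.01  0.022 0.027] 0.048535557362813425 0.0
```

Still closing (48 mm). I'll go on until the grip is firm.

{"api": "step_arm", "payload": {"translation": [[0, 0, 0], [0, 0, 0], [0, 0, 0], [0, 0, 0]], "rotation": [[0, 0, 0], [0, 0, 0], [0, 0, 0], [0, 0, 0]], "jaw": [0.25, 0.25, 0.25, 0.25], "grip_force": 40}}

```text
clock: 5.3
ee_pos: [0.541, -0.2062, 0.0568]
eef_rot: [-0.002, 0.998, 0.068, -0.0]
wrist_force: [-0.6, 8.2, 3.3]
width: 0.04
finger_force: 39.9
```

Run:
```python
from h import *
s=manip.get_state(); print(s["wrist_force"].round(2),s["torque"].round(3),s["width"],s["finger_force"])
```

```text
[-0.57  8.18  3.26] [ 1.294  0.038 -0.028] 0.04000320023900341 39.93929386138916
```

{"api": "step_arm", "payload": {"translation": [[0, 0, -0.002], [0, 0, -0.002], [0, 0, 0], [0, 0, 0]], "rotation": [[0, 0, 0], [0, 0, 0], [0, 0, 0], [0, 0, 0]], "jaw": [0.25, 0.25, 0.25, 0.25], "grip_force": 40}}

```text
clock: 5.7
ee_pos: [0.5407, -0.2077, 0.0601]
eef_rot: [-0.001, 0.998, 0.068, -0.001]
wrist_force: [-0.0, 3.9, -4.3]
width: 0.0405
finger_force: 40.1
```

Run:
```python
from h import *
s=manip.get_state(); print(s["clock"],s["ee_pos"],s["wrist_force"].round(2),s["torque"].round(3),s["width"],s["finger_force"])
```

```text
5.7 [ 0.54067694 -0.20774543  0.06012005] [-0.03  3.91 -4.33] [0.768 0.252 0.379] 0.04049610300200841 40.090452432632446
```

{"api": "step_arm", "payload": {"translation": [[0, 0, -0.002], [0, 0, -0.002], [0, 0, 0], [0, 0, 0]], "rotation": [[0, 0, 0], [0, 0, 0], [0, 0, 0], [0, 0, 0]], "jaw": [0.25, 0.25, 0.25, 0.25], "grip_force": 40}}

```text
clock: 6.1
ee_pos: [0.5413, -0.2088, 0.0648]
eef_rot: [0.0, 0.998, 0.068, 0.0]
wrist_force: [1.2, -0.6, -5.8]
width: 0.0404
finger_force: 40.0
```

```bash
cat >> h.py <<'E'
def st():
    s=manip.get_state(); print(s["clock"],s["ee_pos"].round(4),"F",s["wrist_force"].round(2),"T",s["torque"].round(3),round(s["width"],4),round(s["finger_force"],1),"zaxis",rot(s).apply([0,0,1]).round(4))
E
python3 - <<'E'
from h import *
st()
cv2.imwrite("pics/s2.png",cv2.resize(manip.grab_frame("side")[150:270,180:340],None,fx=4,fy=4,interpolation=cv2.INTER_CUBIC))
E
```

```text
6.1 [ 0.5413 -0.2088  0.0648] F [ 1.2  -0.61 -5.85] T [-0.014  0.295 -0.007] 0.0404 40.0 zaxis [ 3.e-04 -6.e-04 -1.e+00]
```

View pics/s2.png

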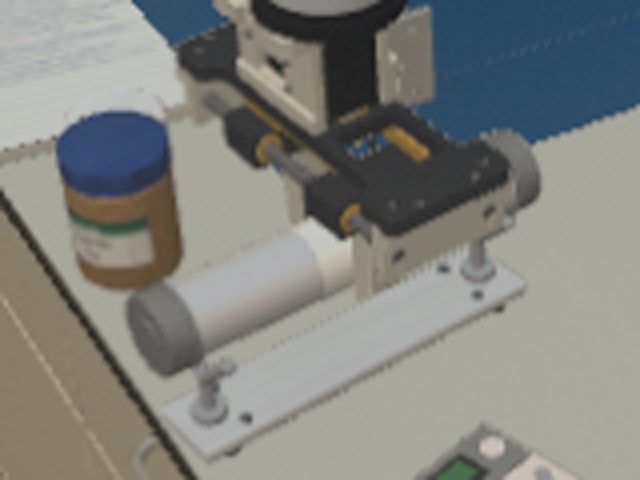

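The picture (side, about 4 px per source pixel) shows the near cap at (165,330) clearly lifted off its rest, while the far end at (520,190) is still at its rest. So the core is towards +x, about 50 mm, as the wrist moment also suggests. Gripping there upright would bring the gripper body close to the cabinet, so I'll set the tube down and lean the tool about the tube axis.

{"api": "step_arm", "payload": {"translation": [[0, -0.001, 0.003], [0, -0.001, 0.003], [0, -0.001, 0.002], [0, 0, 0], [0, 0, 0], [0, 0, 0], [0, 0, 0], [0, -0.0025, 0], [0, -0.0025, 0], [0, -0.0025, 0], [0, -0.0025, 0], [0, 0, 0]], "rotation": [[0, 0, 0], [0, 0, 0], [0, 0, 0], [0, 0, 0], [0, 0, 0], [0, 0, 0], [0, 0, 0], [0.131, 0, 0], [0.131, 0, 0], [0.131, 0, 0], [0.131, 0, 0], [0, 0, 0]], "jaw": [0.25, 0.25, 0.25, 0.25, 0.75, 0.75, 0.75, 0.75, 0.75, 0.75, 0.75, 0.75]}}

```text
clock: 7.35
ee_pos: [0.5392, -0.1979, 0.0567]
eef_rot: [-0.259, 0.963, 0.064, -0.018]
wrist_force: [-0.2, -0.2, -1.1]
width: 0.0689
finger_force: 0.0
```

```bash
cat >> h.py <<'E'
def aim(c,d,tilt):
    "shift/rotvec for grasp point at c, tool x along yaw d (deg), leaned tilt (deg) about tool x"
    s=manip.get_state(); R=rot(s); T=Ro.from_euler("z",d,degrees=True)*Ro.from_euler("x",180+tilt,degrees=True)
    p=np.array(c)+T.apply([0,0,manip.grasp_offset])
    print("aim shift",R.inv().apply(p-s["ee_pos"]).round(4),"rotvec",(R.inv()*T).as_rotvec().round(4))
E
python3 - <<'E'
from h import *
st()
f=manip.grab_frame("top"); m,p=mask("top","core_tube"); r=rect(m); P=back("top",cv2.boxPoints(r),.075); print(p,r,P.mean(0))
f=manip.grab_frame("side"); m,p=mask("side","core_tube"); print(rect(m))
u=np.array([np.cos(np.radians(7.8)),np.sin(np.radians(7.8)),0])
aim(np.array([.5417,-.2055,.075])+.048*u,7.8,30)
E
```

```text
7.35 [ 0.5392 -0.1979  0.0567] F [-0.25 -0.17 -1.05] T [-0.277 -0.066 -0.019] 0.0689 0.0 zaxis [-0.0674  0.4977 -0.8647]
0.82 ((263.18768310546875, 233.3784637451172), (36.38833236694336, 21.0786075592041), 86.8201675415039) [ 0.62027763 -0.19423158  0.075     ]
((238.68585205078125, 225.4574432373047), (22.822036743164062, 58.909847259521484), 62.1759033203125)
aim shift [ 0.0485  0.0014 -0.0004] rotvec [0.0023 0.0002 0.0008]
```

{"api": "step_arm", "payload": {"translation": [[0.012, 0.001, 0], [0.012, 0, 0], [0.012, 0, 0], [0.012, 0, 0], [0, 0, 0], [0, 0, 0], [0, 0, 0], [0, 0, 0], [0, 0, 0], [0, 0, 0]], "rotation": [[0, 0, 0], [0, 0, 0], [0, 0, 0], [0, 0, 0], [0, 0, 0], [0, 0, 0], [0, 0, 0], [0, 0, 0], [0, 0, 0], [0, 0, 0]], "jaw": [0.75, 0.75, 0.75, 0.75, 0.5, 0.3, 0.3, 0.25, 0.25, 0.25], "grip_force": 20}}

```text
clock: 8.55
ee_pos: [0.5869, -0.1898, 0.0585]
eef_rot: [-0.259, 0.964, 0.066, -0.018]
wrist_force: [-1.5, 1.5, 3.0]
width: 0.0405
finger_force: 20.0
```

Run:
```python
from h import *
st()
```

```text
8.55 [ 0.5869 -0.1898  0.0585] F [-1.54  1.49  3.02] T [0.241 0.192 0.121] 0.0405 20.0 zaxis [-0.0683  0.4964 -0.8654]
```

{"api": "step_arm", "payload": {"translation": [[0, 0.001, -0.0017], [0, 0.001, -0.0017], [0, 0.001, -0.0017], [0, 0, 0], [0, 0, 0]], "rotation": [[0, 0, 0], [0, 0, 0], [0, 0, 0], [0, 0, 0], [0, 0, 0]], "jaw": [0.25, 0.25, 0.25, 0.25, 0.25], "grip_force": 20}}

```text
clock: 9.05
ee_pos: [0.5869, -0.1917, 0.0606]
eef_rot: [-0.262, 0.963, 0.066, -0.019]
wrist_force: [-0.8, 11.5, -0.3]
width: 0.0403
finger_force: 20.0
```

Run:
```python
from h import *
st()
cv2.imwrite("pics/s3.png",cv2.resize(manip.grab_frame("side")[150:270,180:340],None,fx=4,fy=4,interpolation=cv2.INTER_CUBIC))
st()
```

```text
9.05 [ 0.5869 -0.1917  0.0606] F [-0.83 11.5  -0.29] T [1.341 0.211 0.091] 0.0403 20.0 zaxis [-0.072   0.5011 -0.8624]
9.1 [ 0.5869 -0.1917  0.0605] F [-2.72 11.09  0.04] T [1.377 0.144 0.075] 0.0406 20.0 zaxis [-0.072   0.5012 -0.8623]
```

View pics/s3.png

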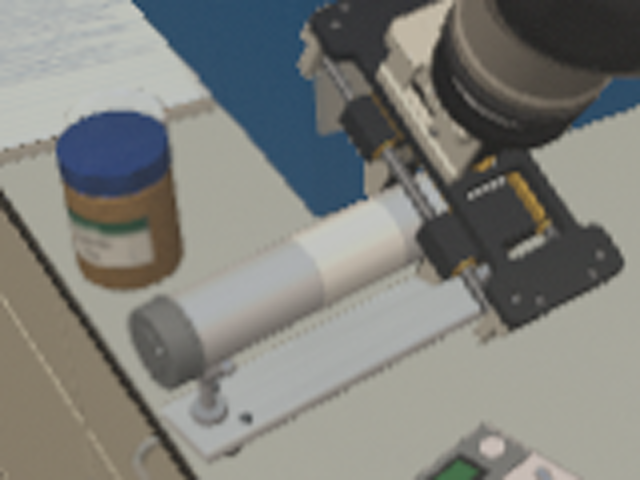

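The gripper body clears the cabinet and the tube is held at about (430,200). My lift was skewed sideways because the tilted axes had the wrong sign, so I'll correct it by going back to +y and up.

{"api": "step_arm", "payload": {"translation": [[0, -0.003, 0], [0, -0.0033, -0.001], [0, 0, 0], [0, 0, 0]], "rotation": [[0, 0, 0], [0, 0, 0], [0, 0, 0], [0, 0, 0]], "jaw": [0.25, 0.25, 0.25, 0.25], "grip_force": 20}}

```text
clock: 9.5
ee_pos: [0.5873, -0.1908, 0.0648]
eef_rot: [-0.258, 0.964, 0.065, -0.017]
wrist_force: [0.1, -0.4, -6.0]
width: 0.0403
finger_force: 20.0
```

Run:
```python
from h import *
st();manip.grab_frame("side");m,p=mask("side","core_tube"); print(p,rect(m)); st()
```

```text
9.5 [ 0.5873 -0.1908  0.0648] F [ 0.09 -0.36 -6.02] T [-0.692 -0.046  0.039] 0.0403 20.0 zaxis [-0.0674  0.495  -0.8663]
0.6 ((248.80001831054688, 219.10000610351562), (22.360679626464844, 78.26236724853516), 63.43495178222656)
9.6 [ 0.5872 -0.1907  0.0649] F [ 0.43 -0.36 -5.41] T [-0.753 -0.082  0.001] 0.0408 20.0 zaxis [-0.0675  0.4953 -0.8661]
```

{"api": "step_arm", "payload": {"translation": [[0, -0.0013, -0.0022], [0, -0.0013, -0.0022], [0, 0, 0], [0, 0, 0], [0, 0, 0]], "rotation": [[0, 0, 0], [0, 0, 0], [0, 0, 0], [0, 0, 0], [0, 0, 0]], "jaw": [0.25, 0.25, 0.25, 0.25, 0.25], "grip_force": 25}}

```text
clock: 10.1
ee_pos: [0.5872, -0.1902, 0.0702]
eef_rot: [-0.258, 0.964, 0.066, -0.018]
wrist_force: [0.2, 0.4, -6.4]
width: 0.0404
finger_force: 25.0
```

Run:
```python
from h import *
F=[];T=[]
for n in ("side","top","side","top"):
    f=manip.grab_frame(n); s=manip.get_state(); F.append(s["wrist_force"]);T.append(s["torque"])
    if n=="side": cv2.imwrite("pics/s4.png",cv2.resize(f[150:270,180:340],None,fx=4,fy=4,interpolation=cv2.INTER_CUBIC))
st()
print(np.mean(F,0).round(2),np.std(F,0).round(2),np.mean(T,0).round(3),np.std(T,0).round(3))
dF=np.mean(F,0)-[-.25,-.17,-1.05]; dT=np.mean(T,0)-[-.277,-.066,-.019]
n=np.array([-.136,.99,0]); print(dF,dT,dT@n, dT@n/-dF[2])
```

```text
10.3 [ 0.5872 -0.1902  0.0701] F [ 0.87 -0.09 -4.93] T [-0.728 -0.061 -0.004] 0.0402 25.0 zaxis [-0.0679  0.4957 -0.8658]
[ 0.18  0.13 -4.92] [0.45 0.32 0.22] [-0.745 -0.039  0.01 ] [0.018 0.024 0.019]
[ 0.42968646  0.30201231 -3.873301  ] [-0.46847622  0.02651149  0.02906342] 0.08995914590821803 0.023225446669139355
```

View pics/s4.png

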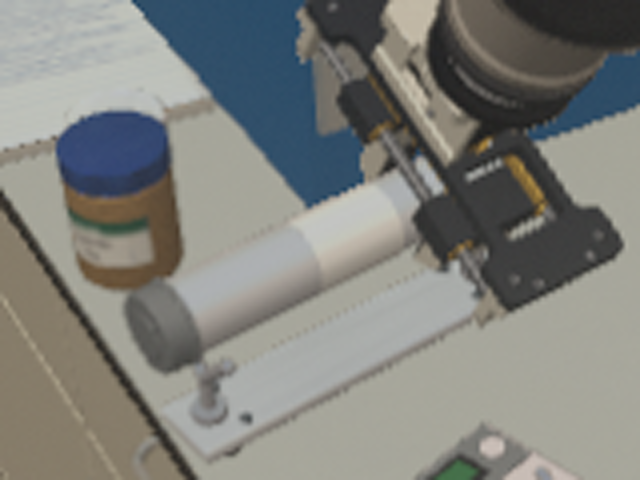

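The near cap (165,325) is now well off its rest and the tube looks about level. I'll lift clear, move away from the cabinet, bring the tool upright and measure the moment carefully.

{"api": "step_arm", "payload": {"translation": [[0, -0.005, -0.0087], [0, -0.0075, -0.013], [0, -0.0075, -0.013], [0, -0.005, -0.0087], [0, 0.0087, -0.005], [0, 0.0173, -0.01], [0, 0.0217, -0.0125], [0, 0.0217, -0.0125], [0, 0.013, -0.0075], [0, 0.0025, 0], [0, 0.0025, 0], [0, 0.0025, 0], [0, 0.0025, 0], [0, 0, 0], [0, 0, 0]], "rotation": [[0, 0, 0], [0, 0, 0], [0, 0, 0], [0, 0, 0], [0, 0, 0], [0, 0, 0], [0, 0, 0], [0, 0, 0], [0, 0, 0], [-0.131, 0, 0], [-0.131, 0, 0], [-0.131, 0, 0], [-0.131, 0, 0], [0, 0, 0], [0, 0, 0]], "jaw": [0.25, 0.25, 0.25, 0.25, 0.25, 0.25, 0.25, 0.25, 0.25, 0.25, 0.25, 0.25, 0.25, 0.25, 0.25], "grip_force": 40}}

```text
clock: 11.8
ee_pos: [0.6013, -0.2933, 0.117]
eef_rot: [-0.002, 0.998, 0.068, -0.0]
wrist_force: [-0.3, 0.2, -5.6]
width: 0.0403
finger_force: 40.0
```

```bash
cat >> h.py <<'E'
def avg(k=16):
    F=[];T=[]
    for i in range(k):
        f=manip.grab_frame(("side","top")[i%2]); s=manip.get_state(); F.append(s["wrist_force"]);T.append(s["torque"])
    F=np.mean(F,0);T=np.mean(T,0); print("avg F",F.round(2),"T",T.round(4)); return F,T
E
python3 - <<'E'
from h import *
avg();st()
f=manip.grab_frame("side"); cv2.imwrite("pics/s5.png",cv2.resize(f[130:310,190:390],None,fx=3.5,fy=3.3,interpolation=cv2.INTER_CUBIC))
g=manip.grab_frame("top"); cv2.imwrite("pics/t5.png",g)
E
```

```text
avg F [-0.17  0.05 -5.77] T [-0.0039  0.0379  0.0174]
12.6 [ 0.6015 -0.2937  0.1171] F [-0.43 -0.16 -5.07] T [-0.033 -0.005 -0.01 ] 0.0399 40.0 zaxis [ 1.e-04 -1.e-04 -1.e+00]
```

View pics/s5.png

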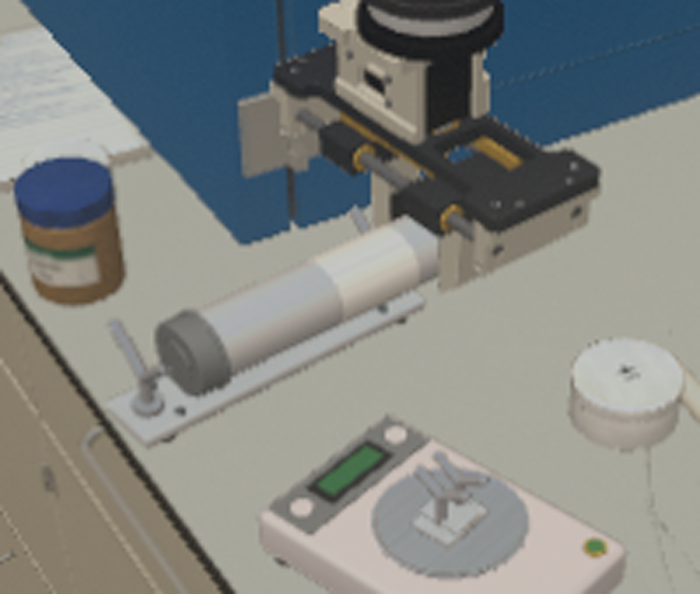

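The side crop shows the tube hanging clear: near cap at (195,350), grip near (440,240), stand empty, balance forks at (450,480). Next I check the tilt and where along the tube it is gripped.

Run:
```python
from h import *
from scipy.optimize import least_squares
G=np.array([.6015,-.2937,.1361]); 
m={}
for n in("side","top"):
    manip.grab_frame(n); mm,p=mask(n,"core_tube"); m[n]=mm; print(n,p,rect(mm))
def axis(y,t): y,t=np.radians([y,t]); return np.array([np.cos(y)*np.cos(t),np.sin(y)*np.cos(t),np.sin(t)])
def sil(n,s,y,t,far):   # silhouette mask of tube from near end to far (tube coord), s=grip coord
    u=axis(y,t); a=np.cross(u,[0,0,1]); a/=np.linalg.norm(a); b=np.cross(u,a)
    im=np.zeros((480,640),np.uint8); th=np.linspace(0,2*np.pi,24)[:,None]
    for x0,x1,r in((-.118,-.101,.0225),(-.101,far,.0205)):
        P=np.vstack([G+u*(x-s)+r*(np.cos(th)*a+np.sin(th)*b) for x in(x0,x1)])
        cv2.fillConvexPoly(im,cv2.convexHull((proj(n,P)*16).round().astype(np.int32)),1,shift=4)
    return im
best=[]
for s in np.arange(.036,.062,.002):
  for t in np.arange(-6,6.1,1):
    e=[]
    for n in m:
        A=sil(n,s,7.8,t,.02); 
        # compare only where the model tube portion and neighbourhood, left of grip
        W=cv2.dilate(A,np.ones((9,9)))
        far=sil(n,s,7.8,t,.06)-A>0; W[cv2.dilate(far.astype(np.uint8),np.ones((9,9)))>0]=0
        e.append(int(((A!=m[n])&(W>0)).sum()))
    best.append((sum(e),e,round(s,3),t))
best.sort(key=lambda q:q[0]); print(*best[:8],sep="\n")
for n in sorted(m): print(n,min(best,key=lambda q:q[1][0 if n=="side" else 1]))
```

```text
side 0.75 ((275.29998779296875, 221.59999084472656), (25.491174697875977, 86.75942993164062), 63.43495178222656)
top 0.77 ((317.53082275390625, 294.5538330078125), (46.87216567993164, 21.300487518310547), 86.8201675415039)
(489, [64, 425], np.float64(0.048), np.float64(0.0))
(516, [62, 454], np.float64(0.048), np.float64(1.0))
(521, [87, 434], np.float64(0.05), np.float64(2.0))
(539, [95, 444], np.float64(0.052), np.float64(0.0))
(550, [78, 472], np.float64(0.05), np.float64(0.0))
(561, [117, 444], np.float64(0.052), np.float64(1.0))
(564, [126, 438], np.float64(0.05), np.float64(-1.0))
(566, [94, 472], np.float64(0.044), np.float64(1.0))
side (516, [62, 454], np.float64(0.048), np.float64(1.0))
top (860, [533, 327], np.float64(0.05), np.float64(6.0))
```

The tube is level (0–1°), gripped at +48 mm, and weighs about 5.8 N. The remaining moment puts the balance point about 2–3 mm beyond the grip, so I carry it over the rest.

Run:
```python
from h import *
f=manip.grab_frame("top"); m,p=mask("top","balance_pan"); M=cv2.moments(m,True); c=[M["m10"]/M["m00"],M["m01"]/M["m00"]]; print(p,c,back("top",[c],.047))
m,p=mask("top","balance"); r=rect(m);P=back("top",cv2.boxPoints(r),.038);
for i in(0,1): v=P[i+1]-P[i]; print(np.degrees(np.arctan2(v[1],v[0])))
u=np.array([np.cos(np.radians(18)),np.sin(np.radians(18)),0]); g=np.array([.538,-.4222,.136])-.002*u
aim(g,18,0); st()
```

```text
0.65 [363.9856184084372, 270.2138063279003] [[ 0.53853101 -0.42301334  0.047     ]]
-71.52678552241242
-162.1435513602509
aim shift [-0.0822  0.119  -0.0002] rotvec [ 1.000e-04 -0.000e+00 -1.784e-01]
13.05 [ 0.6014 -0.2938  0.117 ] F [ 0.57 -0.74 -5.69] T [-0.016  0.019 -0.006] 0.04 40.0 zaxis [ 0.e+00 -1.e-04 -1.e+00]
```

{"api": "step_arm", "payload": {"translation": [[0, 0, -0.005], [-0.004, 0.006, -0.005], [-0.009, 0.013, 0], [-0.0138, 0.02, 0], [-0.0138, 0.02, 0], [-0.0138, 0.02, 0], [-0.0138, 0.02, 0], [-0.009, 0.013, 0], [-0.005, 0.007, 0], [0, 0, 0], [0, 0, 0], [0, 0, 0], [0, 0, 0], [0, 0, 0]], "rotation": [[0, 0, 0], [0, 0, 0], [0, 0, 0], [0, 0, 0], [0, 0, 0], [0, 0, 0], [0, 0, 0], [0, 0, 0], [0, 0, 0], [0, 0, -0.059], [0, 0, -0.06], [0, 0, -0.059], [0, 0, 0], [0, 0, 0]], "jaw": [0.25, 0.25, 0.25, 0.25, 0.25, 0.25, 0.25, 0.25, 0.25, 0.25, 0.25, 0.25, 0.25, 0.25], "grip_force": 40}}

```text
clock: 14.45
ee_pos: [0.5362, -0.4226, 0.127]
eef_rot: [-0.0, 0.988, 0.156, 0.0]
wrist_force: [-1.0, -0.1, -5.6]
width: 0.0399
finger_force: 40.0
```

Run:
```python
from h import *
avg(20); st()
u=np.array([np.cos(np.radians(18)),np.sin(np.radians(18)),0]); g=np.array([.538,-.4225,.104])-.002*u
aim(g,18,0)
f=manip.grab_frame("side"); cv2.imwrite("pics/s6.png",cv2.resize(f[180:360,220:420],None,fx=3.5,fy=3.3,interpolation=cv2.INTER_CUBIC))
```

```text
avg F [ 0.01  0.01 -5.66] T [-0.0044  0.034   0.0019]
15.45 [ 0.5361 -0.4228  0.127 ] F [ 0.29  0.11 -5.64] T [-0.026  0.02  -0.056] 0.0402 40.0 zaxis [ 0.e+00 -1.e-04 -1.e+00]
aim shift [-0.0001  0.0003  0.0418] rotvec [ 0.0001  0.     -0.0004]
```

View pics/s6.png

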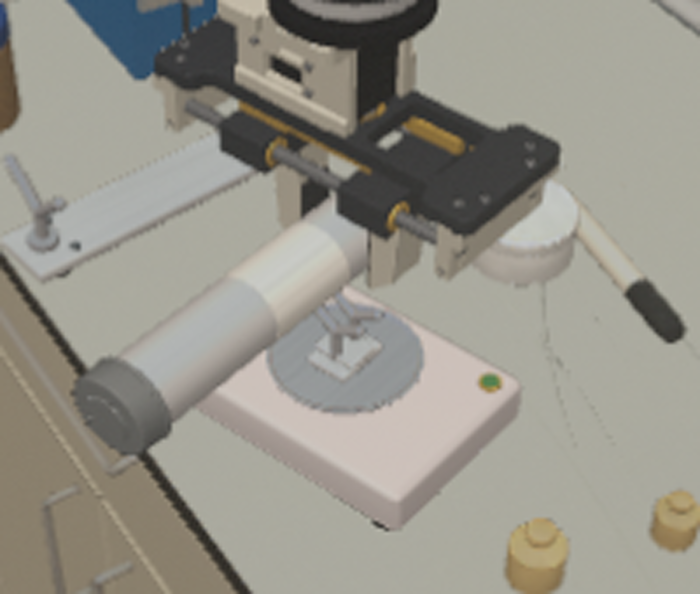

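The tube is over the balance: the forks at (345,310) lie under the tube just before the grip, and perspective accounts for the offset. The averaged moment says the balance point is about 4 mm beyond the grip, so I shift 2 mm more and lower.

{"api": "step_arm", "payload": {"translation": [[-0.001, 0, 0.005], [-0.001, 0, 0.008], [0, 0, 0.008], [0, 0, 0.008], [0, 0, 0.006], [0, 0, 0.003], [0, 0, 0.002], [0, 0, 0.001], [0, 0, 0], [0, 0, 0]], "rotation": [[0, 0, 0], [0, 0, 0], [0, 0, 0], [0, 0, 0], [0, 0, 0], [0, 0, 0], [0, 0, 0], [0, 0, 0], [0, 0, 0], [0, 0, 0]], "jaw": [0.25, 0.25, 0.25, 0.25, 0.25, 0.25, 0.25, 0.25, 0.25, 0.25], "grip_force": 40}}

```text
clock: 16.5
ee_pos: [0.5343, -0.4236, 0.0864]
eef_rot: [0.0, 0.988, 0.156, 0.0]
wrist_force: [0.5, 0.8, -6.0]
width: 0.04
finger_force: 40.0
```

Run:
```python
from h import *
avg(6); st()
```

```text
avg F [-0.09  0.04 -5.38] T [-0.0196  0.0315 -0.0059]
16.8 [ 0.5342 -0.4235  0.0861] F [ 0.29  0.1  -6.28] T [-0.028 -0.01  -0.   ] 0.0403 40.0 zaxis [ 2.e-04 -2.e-04 -1.e+00]
```

{"api": "step_arm", "payload": {"translation": [[0, 0, 0.001], [0, 0, 0.001], [0, 0, 0.001], [0, 0, 0], [0, 0, 0]], "rotation": [[0, 0, 0], [0, 0, 0], [0, 0, 0], [0, 0, 0], [0, 0, 0]], "jaw": [0.25, 0.25, 0.25, 0.25, 0.25], "grip_force": 40}}

```text
clock: 17.3
ee_pos: [0.5344, -0.4236, 0.0836]
eef_rot: [0.0, 0.988, 0.156, 0.0]
wrist_force: [-2.1, 1.1, 0.3]
width: 0.0398
finger_force: 40.0
```

Run:
```python
from h import *
avg(8); st()
```

```text
avg F [-1.22  0.33  0.86] T [-0.0132  0.1643 -0.0032]
17.7 [ 0.5343 -0.4236  0.0832] F [-1.33  0.08  1.38] T [-0.052  0.154 -0.014] 0.0404 40.0 zaxis [ 4.e-04 -5.e-04 -1.e+00]
```

The pan now bears the weight and there is almost no side force. I'll loosen the grip gently and watch for tipping.

{"api": "step_arm", "payload": {"translation": [[0, 0, 0], [0, 0, 0], [0, 0, 0]], "rotation": [[0, 0, 0], [0, 0, 0], [0, 0, 0]], "jaw": [0.25, 0.25, 0.25], "grip_force": 3}}

```text
clock: 18.0
ee_pos: [0.5343, -0.4233, 0.083]
eef_rot: [0.0, 0.988, 0.156, 0.0]
wrist_force: [-0.5, 1.3, 1.4]
width: 0.041
finger_force: 3.0
```

Run:
```python
from h import *
avg(6); st()
```

```text
avg F [-0.32  1.17  0.36] T [0.1116 0.06   0.0177]
18.3 [ 0.5343 -0.4234  0.083 ] F [-0.31  0.55  0.32] T [0.161 0.025 0.052] 0.0413 3.0 zaxis [ 1.e-04  0.e+00 -1.e+00]
```

{"api": "step_arm", "payload": {"translation": [[0, 0, 0], [0, 0, 0]], "rotation": [[0, 0, 0], [0, 0, 0]], "jaw": [0.48, 0.48]}}

```text
clock: 18.5
ee_pos: [0.5341, -0.4234, 0.0828]
eef_rot: [-0.0, 0.988, 0.156, -0.0]
wrist_force: [-0.3, 0.6, -0.7]
width: 0.0435
finger_force: 0.4
```

Run:
```python
from h import *
st()
f=manip.grab_frame("side"); cv2.imwrite("pics/s7.png",cv2.resize(f[180:360,220:420],None,fx=3.5,fy=3.3,interpolation=cv2.INTER_CUBIC))
```

```text
18.5 [ 0.5341 -0.4234  0.0828] F [-0.33  0.6  -0.73] T [ 0.12   0.036 -0.052] 0.0435 0.4 zaxis [-2.e-04  1.e-04 -1.e+00]
```

View pics/s7.png

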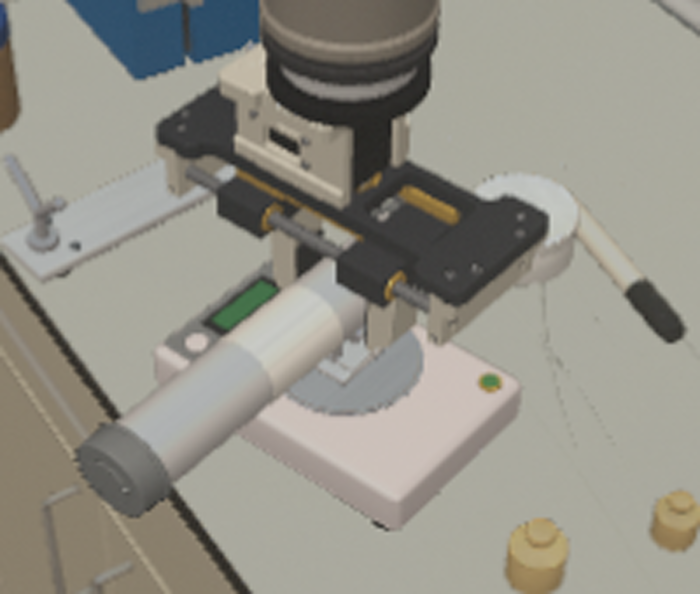

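The tube lies on the rest, level, with its near cap at (120,470) and the fingers just freed. I'll open further in place.

{"api": "step_arm", "payload": {"translation": [[0, 0, 0], [0, 0, 0], [0, 0, 0]], "rotation": [[0, 0, 0], [0, 0, 0], [0, 0, 0]], "jaw": [0.55, 0.65, 0.75]}}

```text
clock: 18.85
ee_pos: [0.5343, -0.4236, 0.0832]
eef_rot: [0.0, 0.988, 0.156, 0.0]
wrist_force: [-0.2, -1.0, -0.5]
width: 0.0621
finger_force: 0.0
```

```bash
cat > fit.py <<'E'
from h import *
def fit(G,s,yaw):
    manip.grab_frame("side"); m,p=mask("side","core_tube"); out=[]
    for t in np.arange(-8,8.1,.5):
        y,tt=np.radians([yaw,t]); u=np.array([np.cos(y)*np.cos(tt),np.sin(y)*np.cos(tt),np.sin(tt)])
        a=np.cross(u,[0,0,1]); a/=np.linalg.norm(a); b=np.cross(u,a); th=np.linspace(0,2*np.pi,24)[:,None]
        im=np.zeros((480,640),np.uint8)
        for x0,x1,r in((-.118,-.101,.0225),(-.101,-.02,.0205)):
            P=np.vstack([G+u*(x-s)+r*(np.cos(th)*a+np.sin(th)*b) for x in(x0,x1)])
            cv2.fillConvexPoly(im,cv2.convexHull((proj("side",P)*16).round().astype(np.int32)),1,shift=4)
        W=np.zeros_like(im); q=proj("side",[G+u*(-.03-s)])[0]; W[:, :int(q[0])]=1
        out.append((int(((im!=m)&(W>0)).sum()),float(t)))
    print("tilt fit",sorted(out)[:4],round(p,2))
E
python3 - <<'E'
from fit import *
st(); fit(np.array([.5345,-.4225,.102]),.048,18)
E
```

```text
18.85 [ 0.5343 -0.4236  0.0832] F [-0.21 -1.03 -0.48] T [-0.03   0.012 -0.022] 0.0621 0.0 zaxis [ 4.e-04 -5.e-04 -1.e+00]
tilt fit [(62, 1.5), (83, 1.0), (84, 0.5), (99, 2.0)] 0.71
```

It's stable and level. I open fully and withdraw straight up.

{"api": "step_arm", "payload": {"translation": [[0, 0, 0], [0, 0, 0], [0, 0, -0.005], [0, 0, -0.015], [0, 0, -0.02], [0, 0, -0.025], [0, 0, -0.025], [0, 0, -0.02], [0, 0, 0], [0, 0, 0], [0, 0, 0]], "rotation": [[0, 0, 0], [0, 0, 0], [0, 0, 0], [0, 0, 0], [0, 0, 0], [0, 0, 0], [0, 0, 0], [0, 0, 0], [0, 0, 0], [0, 0, 0], [0, 0, 0]], "jaw": [0.9, 0.95, 0.95, 0.95, 0.95, 0.95, 0.95, 0.95, 0.95, 0.95, 0.95]}}

```text
clock: 20.05
ee_pos: [0.5337, -0.423, 0.1917]
eef_rot: [-0.001, 0.988, 0.156, -0.001]
wrist_force: [0.1, 0.7, -0.8]
width: 0.0872
finger_force: 0.0
```

Run:
```python
from fit import *
st(); fit(np.array([.5345,-.4225,.102]),.048,18)
f=manip.grab_frame("side"); cv2.imwrite("pics/s8.png",cv2.resize(f[180:360,220:420],None,fx=3.5,fy=3.3,interpolation=cv2.INTER_CUBIC))
```

```text
20.05 [ 0.5337 -0.423   0.1917] F [ 0.06  0.68 -0.76] T [-0.001  0.046 -0.001] 0.0872 0.0 zaxis [-0.0016  0.0015 -1.    ]
tilt fit [(63, 0.5), (74, 1.0), (77, 1.5), (109, 0.0)] 0.97
```

View pics/s8.png

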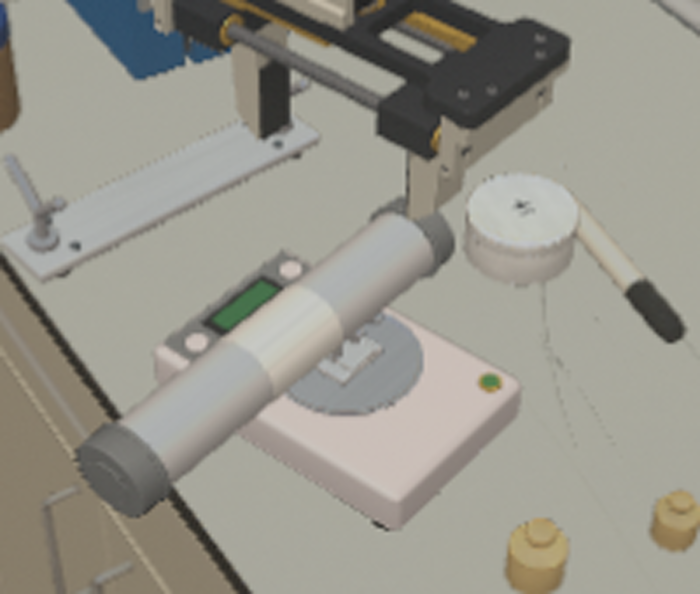

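The tube lies level across the forked rest (caps at (122,470) and (425,235)), with the gripper clear above and the neighbours untouched. Handing in.

Run:
```python
from fit import *
fit(np.array([.5345,-.4225,.102]),.048,18); print(manip.close_job())
```

```text
tilt fit [(65, 0.5), (79, 1.5), (80, 1.0), (97, 0.0)] 0.76
the job is handed in; nothing more can be done
None
```

I laid the core tube on the balance's forked rest, where it stays level by itself (about 0.5° by image fit), and handed the job in at about 20 s; the hand-in gave no verdict.

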